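Feed an offcut through the flap of the offcut box

ROBOT

A 6-joint arm with a two-finger parallel gripper is mounted at the origin on a cart in front of the work surface, level with it; the furniture and walls round the work are solid. World frame = base frame: x ahead of the robot, y to its left, z up, the work surface at z = 0. Lengths are in m, angles in rad, forces in N, time in s.
With the tool pointing down it reaches from about 0.35 to 0.775 m from the base axis. Payload 5.5 kg.
Tool frame: the origin (TCP) lies at the very end of the fingers, on their centre line; the grasp point (between the pads) lies 19 mm behind it; z points along the fingers, y is the line along which they close (so a half turn about z gives the same grasp; the last joint's range is limited). The gripper opens to 85 mm and grips with 20 to 120 N. Pads are 22 mm wide; open, the fingers measure 114 mm over their backs; the gripper's body (76 mm by 85 mm) begins 54 mm behind the grasp point. The pads swing forward as they close: fully open they stand 13 mm farther back than shut.
Start: joints at [1.187, 0.313, 0.046, 1.304, 0, 1.431], TCP at [0.139, 0.558, 0.231] pointing down, gripper open.
Joint ranges: [-2.76, 2.76], [-0.86, 1.69], [-1.03, 1.26], [-2.2, 2.34], [-1.47, 1.5], [-3.14, 3.14]. Speed limits (rad/s): [2.57, 2.57, 3.14, 3.14, 3.14, 3.14].

INTERFACE

Orientations are given as a unit quaternion [w, x, y, z].
In Python, from workcell import get_state, read_camera, calibration, hand_in gives the robot as it stands.
- The arm moves only by the tool drive_tool, never from a script. Its argument "deltas" is a list that holds one entry, the list of rows, each a list of 7 numbers: the closure in counts, from 0 (fully open) to 255 (shut), then the shift along the tool's x, y, z in m, then the turn, a rotation vector about the tool's x, y, z in degrees. A call has 1 to 12 rows; each row is the pose to reach, as a shift and turn from the pose commanded when the call began, along the tool's axes at that moment; what a row does not reach only later rows make up. A row lasts 1/8 s, in which the tool goes at most 62.5 mm and 10.7 degrees, less where a joint would pass 70% of its speed; a pose out of reach is approached as far as the arm can. A call with a gripper value outside its range is refused whole. The fingers move at their own pace and stop on an object; "newtons" is the grip in N (left out, the last holds). Time passes only in rows, so rows that repeat a pose let the fingers close. It gives the time, the measured TCP pose, the force, the opening and the grip force at its end, in the units of the state.
- get_state(): the state, without advancing time (a new reading comes with each control period).
- read_camera(name): name is "scene" or "top" or "wrist"; returns (picture, depth): 400x640x3 uint8, red, green, blue; 400x640 float32, m along the optical axis (not along the pixel's ray), 0 where there is no reading.
- calibration(name): a dict with "mtx" (3x3 intrinsics, pixels), "world_from_camera" (4x4, takes a point from camera to world coordinates). Camera axes: x right, y up, looking along -z (the intrinsics and any distortion apply to the point x, -y, -z); pixel columns grow to the right and rows downward; lengths in m; the calibration is good to about 2 mm. A picture is of the moment at which its call begins: read the wrist's pose just before it. calibration takes no time and is no camera call; for the wrist camera it gives the pose at the moment of the call.
- hand_in(): hands the job in; it is judged then, once.
The state is a dict: "clock": time; "joint_pos": joint angles; "qvel": joint speeds; "tau": joint torques, N m; "tcp_pos": TCP position; "orientation": TCP orientation; "wrist_force": force on the tool from outside, world axes, zero at the start; "ft_torque": the same for the moment, N m; "finger_gap": finger opening in m; "grip_force": force on a finger pad.
Only numpy, scipy, OpenCV 4.12 (cv2) and the standard library are available. Lean on these libraries where they do the work, as an engineer would, in place of code of your own. Each camera call takes 0.05 s, during which the arm holds its last target. There are 200 camera calls.

TASK

Clear the wooden block from the feed table into the offcut box with the fingertips alone, without gripping or lifting it. First push it gently sideways until its long side lies flush along the metal fence and it is lined up with the opening; then push it from behind along the fence, so that it swings the hanging flap inward and slides down inside. Draw back out of the opening so that the flap drops fully shut behind it, and leave the other tools and offcuts where they are.

Things in the scene. Friction and masses are not known exactly. Their poses are not given: they have to be found in the camera images.
- offcut_box: Plywood box with a feed table in front, fixed to the bench; place and yaw vary. Origin on the bench (z=0), in the outer face of the front panel, below the middle of the opening. x: feed direction into the box, y: left, z: up. Table: smooth grey sheet, top at z=85 mm, x=-225 to 0, y=-50 to 155. Box: x=0 to 205, y=-50 to 112, fixed clear cover with its top at z=153 (screw heads +1.5), 68 above the table.
- throat (a point): Middle of the lower edge of the opening, at table height (85 mm), in the outer face of the 12 mm thick front panel. The opening is 72 mm wide (36 mm to each side) and 55 mm high.
- fence_end (a point): Near end of the fence's guiding face, at table height. The fence is a fixed aluminium bar on the right edge of the table, 14 mm thick and 16 mm high; its face runs 225 mm straight along the feed direction (box frame y = -36 mm) into the right side of the opening.
- slide_crest (a point): Upper edge of a slippery fixed sheet-metal slide inside the box, at table height 14 mm behind the front panel's outer face; from here it falls at 43 degrees to the box floor (10 mm above the bench, ending 193 mm behind that face). A block pushed until its middle is well past this edge tips and slides down by itself.
- flap (a joint): Sheet-aluminium flap, 78 mm wide, 55 mm high, hanging just behind the opening from a pin at box frame x=15.5, z=143.5 mm. 0: hangs shut against the panel; grows (rad, to 1.35) as its lower edge swings into the box; about 1.0 while it rests on the block. Light (50 g): opens at under 1 N, and falls shut when nothing holds it.
- block: Dark wooden offcut, plain rectangular block 60 x 85 x 30 mm (its x, y, z), 60 to 120 g, lying flat on the feed table left of the fence, its long side (y) within 25 degrees of the feed direction. Origin at the centre of its underside; flush along the fence it is at y = -6 mm in the offcut box's frame.
- tape_measure: Bystander: pocket tape measure, black, 36 x 87 x 64 mm, standing on the bench left of the offcut box. Origin under its middle.
- moulding_offcut_4: Bystander: short white mitred moulding offcut, 87 x 55 x 17 mm, lying on the bench to the right of the feed table. Origin under its middle.
- pencil: Bystander: flat red carpenter's pencil, 15 x 174 x 8 mm, lying on the bench right of the feed table. Origin under its middle.

How it is judged:
On the way, in this order (a step that is already met when the one before it is completed fails the run):
1. the block lies flush along the fence (within 6 mm and 0.08 rad), still on the table in front of the flap (y of block in the frame of offcut_box below 0 m and x of block in the frame of offcut_box below -0.035 m and z of block in the frame of offcut_box above 0.08 m and angle between the y axis of block and the x axis of offcut_box, either way round below 0.08 rad and value of joint flap below 0.1 rad), for 0.2 s.
2. the block holds the flap open as it passes through the opening (value of joint flap above 0.5 rad and x of block in the frame of offcut_box above -0.04 m), for 0.02 s.
3. the block is down inside the box (x of block in the frame of offcut_box above 0.03 m and z of block in the frame of offcut_box below 0.075 m), for 0.1 s.
At the end, for the whole second after the job is handed in: The block rests inside the offcut box below the opening (its underside's centre 30 to 200 mm behind the front panel's outer face and under 75 mm above the bench), and the flap hangs shut (within 0.05 rad) (all of step 3 and x of block in the frame of offcut_box below 0.2 m and linear speed of block below 0.02 m/s and value of joint flap below 0.05 rad); the robot touches nothing.
It fails at once if the block is gripped or squeezed (the fingers press on it with more than 30 N in all) (contact force between the fingers and block above 30 N).
It fails at once if the block is lifted off the feed table (its underside's centre more than 20 mm above the table) (z of block in the frame of offcut_box above 0.105 m).
It fails at once if the block is pushed off the feed table (z of block in the frame of offcut_box below 0.07 m and x of block in the frame of offcut_box below 0 m).
It fails at once if a bystander is shifted by more than 15 mm (distance of any of tape_measure, pencil, moulding_offcut_4 from where it was at the start of the episode above 0.015 m).
It also fails if it takes over 54 s, if anything falls off the work surface, if the arm or the gripper's body presses on something with over 40 N, if the wrist force passes 120 N, or if a joint passes its speed limit or range.

## Working session

There is one attempt and no reset: what is moved stays moved. The work goes in short steps, Python scripts to look and compute and a tool call to move; the robot and the scene stay as the last step left them, time stands still between calls to the robot, and variables do not carry over. Pictures are saved under pics/ and viewed, at most 10 in all, crops included, and the job is handed in when it is done.

Besides the shell and the picture viewer there is one more tool, called after "Emit:" by a JSON object that holds its "method" and its "body". drive_tool: Moves the arm, as the interface text tells. Its arguments: {"type":"object","properties":{"deltas":{"type":"array","items":{"type":"array","items":{"type":"array","items":{"type":"number"}}}},"newtons":{"type":"number"}},"required":["deltas"]}

```bash
mkdir -p pics
cat > h.py <<'E'
import numpy as np, cv2
from workcell import *
def pts(name):
    im,d=read_camera(name); c=calibration(name); K=c["mtx"]; T=np.array(c["world_from_camera"])
    v,u=np.mgrid[0:400,0:640]
    P=np.stack([(u-K[0][2])/K[0][0]*d,-(v-K[1][2])/K[1][1]*d,-d],-1)
    W=P@T[:3,:3].T+T[:3,3]; W[d==0]=np.nan
    return im,d,W
E
python3 - <<'E'
from h import *
s=get_state(); print({k:np.round(v,3) for k,v in s.items()})
for n in ["top","scene"]:
    im,d,W=pts(n); cv2.imwrite(f"pics/{n}0.png",im[...,::-1]); np.savez(f"{n}0.npz",im=im,W=W)
    print(n,calibration(n))
E
```

```text
{'clock': np.float64(0.0), 'joint_pos': array([ 1.187,  0.314,  0.045,  1.304, -0.   ,  1.431]), 'qvel': array([-0.001,  0.002, -0.001,  0.   ,  0.001,  0.   ]), 'tau': array([ 1.0000e-03, -4.8063e+01,  2.9853e+01,  1.9000e-02,  0.0000e+00,
        0.0000e+00]), 'tcp_pos': array([0.139, 0.558, 0.23 ]), 'orientation': array([-0.   ,  0.122,  0.993, -0.001]), 'wrist_force': array([-0.28 ,  0.42 ,  0.353]), 'ft_torque': array([0.012, 0.039, 0.008]), 'grip_force': np.float64(0.0), 'finger_gap': np.float64(0.086)}
top {'mtx': array([[388.36148072,   0.        , 318.15415682],
       [  0.        , 388.36148072, 200.34315381],
       [  0.        ,   0.        ,   1.        ]]), 'world_from_camera': array([[-0.01567906,  0.98944023, -0.14409095,  0.33667544],
       [-0.99972498, -0.01802653, -0.01500043,  0.26746707],
       [-0.01743949,  0.14381613,  0.98945075,  1.12338179],
       [ 0.        ,  0.        ,  0.        ,  1.        ]])}
scene {'mtx': array([[449.65236995,   0.        , 321.34830037],
       [  0.        , 449.65236995, 196.8212189 ],
       [  0.        ,   0.        ,   1.        ]]), 'world_from_camera': array([[ 0.89171049,  0.24895433, -0.37798697, -0.01418471],
       [-0.45254823,  0.50378972, -0.73579618, -0.68407543],
       [ 0.0072463 ,  0.8271745 ,  0.56189842,  0.85248585],
       [ 0.        ,  0.        ,  0.        ,  1.        ]])}
```

View pics/top0.png

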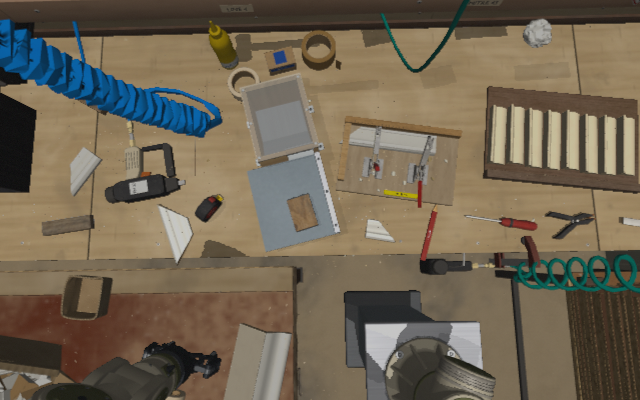

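View pics/scene0.png

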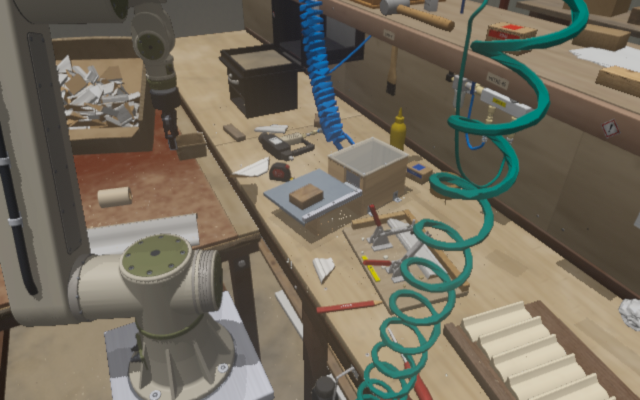

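The top view shows the grey table at about (295,200) px, the box above it at (280,115), the fence on the table's right edge from (338,232) to (320,155), and the block at (303,211). The tape measure is at (208,207), the white offcut at (378,231) and the pencil at (428,235).

```bash
cat > m.py <<'E'
from h import *
def ray(c,uv,z):
    K=c["mtx"];T=np.array(c["world_from_camera"]); uv=np.atleast_2d(uv).astype(float)
    r=np.stack([(uv[:,0]-K[0][2])/K[0][0],-(uv[:,1]-K[1][2])/K[1][1],-np.ones(len(uv))],-1)@T[:3,:3].T
    return T[:3,3]+r*((z-T[2,3])/r[:,2])[:,None]
def rect(mask):
    cs,_=cv2.findContours(mask.astype(np.uint8),cv2.RETR_EXTERNAL,cv2.CHAIN_APPROX_NONE)
    return max(cs,key=cv2.contourArea)[:,0,:]
def show(n,P):
    r=cv2.minAreaRect((P[:,:2]*1000).astype(np.float32)); print(n,len(P),np.round(r[0],1),np.round(r[1],1),round(r[2],2)); print(np.round(cv2.boxPoints(r)))
E
python3 - <<'E'
from m import *
q=np.load("top0.npz"); im,W=q["im"],q["W"]; c=calibration("top")
hsv=cv2.cvtColor(im,cv2.COLOR_RGB2HSV); H,S,V=[hsv[...,i].astype(int) for i in range(3)]
win=np.zeros((400,640),bool); win[60:265,230:345]=1
z=W[...,2]
for zz in (.085,.101,.115,.153): print(zz,(win&(abs(z-zz)<.006)).sum())
blk=win&(H<20)&(S>80)&(np.arange(400)[:,None]>180)&(abs(z-.115)<.012)
show("block",ray(c,rect(blk),.115))
tab=win&(abs(z-.085)<.008); print("tabz",np.nanmedian(z[tab]), "blkz",np.nanmedian(z[blk]))
tab2=win&(((abs(z-.085)<.01))|blk)
show("table",ray(c,rect(tab2),.085))
f=win&(abs(z-.101)<.005)&(V>150)&(S<60); show("fence",ray(c,rect(f),.101))
cov=win&(abs(z-.153)<.012)&(np.arange(400)[:,None]<175);show("box",ray(c,rect(cov),.153))
big=cv2.resize(im[60:260,225:355],None,fx=3,fy=3,interpolation=cv2.INTER_CUBIC); cv2.imwrite("pics/crop.png",big[...,::-1])
E
```

```text
0.085 5241
0.101 486
0.115 777
0.153 4871
block 99 [452.9 325.6] [84.2 57.8] 16.61
[[404. 341.]
 [421. 286.]
 [502. 310.]
 [485. 365.]]
tabz 0.08466517089458336 blkz 0.11463072704400123
table 314 [494.  353.9] [242.4 204.6] 13.63
[[352. 425.]
 [400. 226.]
 [636. 283.]
 [588. 482.]]
fence 167 [509.9 259.6] [222.9  13.8] 13.52
[[400. 240.]
 [403. 227.]
 [620. 279.]
 [617. 292.]]
box 268 [700.6 381.3] [210.7 165.9] 13.53
[[579. 437.]
 [618. 276.]
 [822. 325.]
 [784. 487.]]
```

View pics/crop.png

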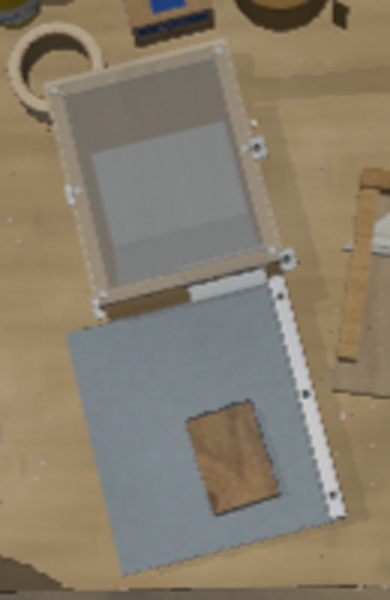

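The fence fit puts the box origin at about (0.609, 0.3275) with yaw 13.5°. The block is at box frame (-152, +35) mm, turned about 3°. Next I move to above the block's left side, with the fingers half closed and spread along the feed direction.

Emit:
{"method": "drive_tool", "body": {"deltas": [[[170, -0.055, -0.016, 0.0, 0, 0, 10], [170, -0.11, -0.032, 0.0, 0, 0, 20], [170, -0.165, -0.048, 0.0, 0, 0, 30], [170, -0.22, -0.064, 0.0, 0, 0, 40], [170, -0.275, -0.08, 0.01, 0, 0, 50], [170, -0.333, -0.096, 0.03, 0, 0, 62.5], [170, -0.333, -0.096, 0.05, 0, 0, 62.5], [170, -0.333, -0.096, 0.07, 0, 0, 62.5], [170, -0.333, -0.096, 0.07, 0, 0, 62.5]]]}}

```text
clock: 1.23
tcp_pos: [0.4377, 0.3833, 0.1592]
orientation: [-0.001, 0.619, 0.785, -0.002]
wrist_force: [0.4, 0.2, 0.4]
finger_gap: 0.0285
grip_force: 0.0
```

Run:
```python
from m import *
from scipy.spatial.transform import Rotation as R
s=get_state(); q=s["orientation"]; M=R.from_quat(np.r_[q[1:],q[0]]).as_matrix()
print(np.round(s["tcp_pos"],4),"xang",np.degrees(np.arctan2(M[1,0],M[0,0])),"zaxis",np.round(M[:,2],3),"gap",s["finger_gap"])
a=np.radians(13.53);Rb=np.array([[np.cos(a),np.sin(a)],[-np.sin(a),np.cos(a)]]);print("box frame tcp",Rb@(s["tcp_pos"][:2]-[.6088,.3275]))
im,d,W=pts("wrist"); cv2.imwrite("pics/w1.png",im[...,::-1])
```

```text
[0.4377 0.3833 0.1592] xang 103.49906638734309 zaxis [-0.004 -0.002 -1.   ] gap 0.028541247260696248
box frame tcp [-0.15333251  0.09432525]
```

View pics/w1.png

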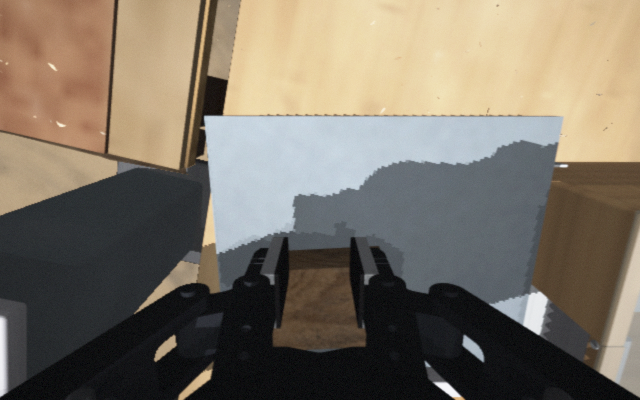

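The wrist view shows the table's left edge at row 114 and the block between the fingers at about (315,300), with clear table in front of the fingers. I descend beside the block.

Emit:
{"method": "drive_tool", "body": {"deltas": [[[170, 0, 0, 0.015, 0, 0, 0], [170, 0, 0, 0.03, 0, 0, 0], [170, 0, 0, 0.045, 0, 0, 0], [170, 0, 0, 0.061, 0, 0, 0], [170, 0, 0, 0.061, 0, 0, 0]]]}}

```text
clock: 1.9
tcp_pos: [0.4376, 0.3838, 0.0983]
orientation: [-0.001, 0.619, 0.786, -0.002]
wrist_force: [-0.5, 0.7, -0.1]
finger_gap: 0.0286
grip_force: 0.0
```

```bash
cat >> m.py <<'E'
from scipy.spatial.transform import Rotation as R
def look(tag):
    s=get_state(); q=s["orientation"]; M=R.from_quat(np.r_[q[1:],q[0]]).as_matrix()
    a=np.radians(13.53);Rb=np.array([[np.cos(a),np.sin(a)],[-np.sin(a),np.cos(a)]]);o=np.array([.6088,.3275])
    print("tcp box mm",np.round(1000*Rb@(s["tcp_pos"][:2]-o),1),"z",round(s["tcp_pos"][2],4),"xang",round(np.degrees(np.arctan2(M[1,0],M[0,0])),2),"F",np.round(s["wrist_force"],1),"gap",round(s["finger_gap"],4))
    im,d,W=pts("top"); c=calibration("top")
    B=(W[...,:2]-o)@Rb.T*1000; hsv=cv2.cvtColor(im,cv2.COLOR_RGB2HSV)
    m=(hsv[...,0]<20)&(hsv[...,1]>80)&(abs(W[...,2]-.115)<.012)&(B[...,0]>-240)&(B[...,0]<0)&(abs(B[...,1]-30)<90)
    if m.sum()>50:
        P=(ray(c,rect(m),.115)[:,:2]-o)@Rb.T*1000; r=cv2.minAreaRect(P.astype(np.float32))
        print("block box frame",np.round(r[0],1),np.round(r[1],1),round(r[2],2)); print(np.round(cv2.boxPoints(r),0).tolist())
    cv2.imwrite(f"pics/{tag}.png",cv2.resize(im[60:265,225:355],None,fx=2.5,fy=2.5)[...,::-1])
E
python3 -c "
from m import *
look('t1')"
```

```text
tcp box mm [-153.3   94.8] z 0.0983 xang 103.54 F [-0.5  0.7 -0.1] gap 0.0286
block box frame [-151.7   29.8] [83.7 44.9] 4.74
[[-195.0, 49.0], [-192.0, 4.0], [-108.0, 11.0], [-112.0, 56.0]]
```

Emit:
{"method": "drive_tool", "body": {"deltas": [[[170, -0.005, 0, 0, 0, 0, 0], [170, -0.01, 0, 0, 0, 0, 0], [170, -0.015, 0, 0, 0, 0, 0], [170, -0.02, 0, 0, 0, 0, 0], [170, -0.024, 0, 0, 0, 0, 0], [170, -0.028, 0, 0, 0, 0, 0], [170, -0.032, 0, 0, 0, 0, 0], [170, -0.036, 0, 0, 0, 0, 0], [170, -0.04, 0, 0, 0, 0, 0], [170, -0.044, 0, 0, 0, 0, 0], [170, -0.048, 0, 0, 0, 0, 0], [170, -0.05, 0, 0, 0, 0, 0]]]}}

```text
clock: 3.45
tcp_pos: [0.4506, 0.3356, 0.1003]
orientation: [-0.0, 0.619, 0.785, 0.0]
wrist_force: [-0.1, 0.8, 1.1]
finger_gap: 0.0284
grip_force: 0.3
```

```bash
python3 -c "
from m import *
look('t2')"
```

```text
tcp box mm [-151.9   44.9] z 0.1003 xang 103.52 F [-0.1  0.8  1.1] gap 0.0284
```

View pics/t2.png

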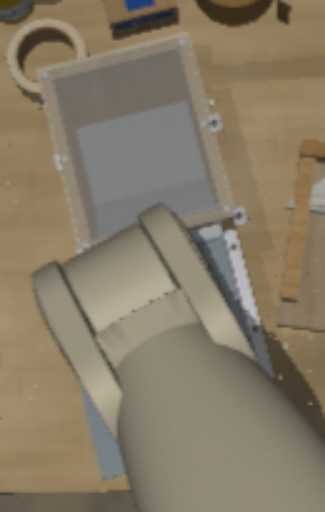

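The arm now hides the block from the top camera. I'll continue in small steps and watch the force.

Emit:
{"method": "drive_tool", "body": {"deltas": [[[170, -0.002, 0, 0.002, 0, 0, 0], [170, -0.004, 0, 0.002, 0, 0, 0], [170, -0.006, 0, 0.002, 0, 0, 0], [170, -0.008, 0, 0.002, 0, 0, 0], [170, -0.009, 0, 0.002, 0, 0, 0], [170, -0.009, 0, 0.002, 0, 0, 0]]]}}

```text
clock: 4.25
tcp_pos: [0.4527, 0.327, 0.0984]
orientation: [0.0, 0.619, 0.785, 0.0]
wrist_force: [0.0, 0.6, 0.0]
finger_gap: 0.0289
grip_force: 0.0
```

```bash
cat >> m.py <<'E'
def scene(tag):
    s=get_state(); a=np.radians(13.53);Rb=np.array([[np.cos(a),np.sin(a)],[-np.sin(a),np.cos(a)]]);o=np.array([.6088,.3275])
    print("tcp box mm",np.round(1000*Rb@(s["tcp_pos"][:2]-o),1),"z",round(s["tcp_pos"][2],4),"F",np.round(s["wrist_force"],1))
    im,d,W=pts("scene"); c=calibration("scene")
    B=(W[...,:2]-o)@Rb.T*1000; hsv=cv2.cvtColor(im,cv2.COLOR_RGB2HSV)
    m=(hsv[...,0]<20)&(hsv[...,1]>80)&(abs(W[...,2]-.115)<.006)&(B[...,0]>-240)&(B[...,0]<-5)&(abs(B[...,1]-20)<80)
    P=B[m]; print("top pts",len(P))
    if len(P)>30:
        r=cv2.minAreaRect(P.astype(np.float32)); print("top rect",np.round(r[0],1),np.round(r[1],1),round(r[2],2)); print(np.round(cv2.boxPoints(r),0).tolist())
    u0,v0=210,130; cv2.imwrite(f"pics/{tag}.png",cv2.resize(im[130:280,230:430],None,fx=4,fy=4,interpolation=cv2.INTER_CUBIC)[...,::-1])
E
python3 -c "
from m import *
scene('s2')"
```

```text
tcp box mm [-151.9   36.1] z 0.0984 F [0.  0.6 0. ]
top pts 61
top rect [-173.6   -8.7] [55.1 33. ] 63.86
[[-201.0, -26.0], [-171.0, -41.0], [-147.0, 9.0], [-176.0, 23.0]]
```

View pics/s2.png

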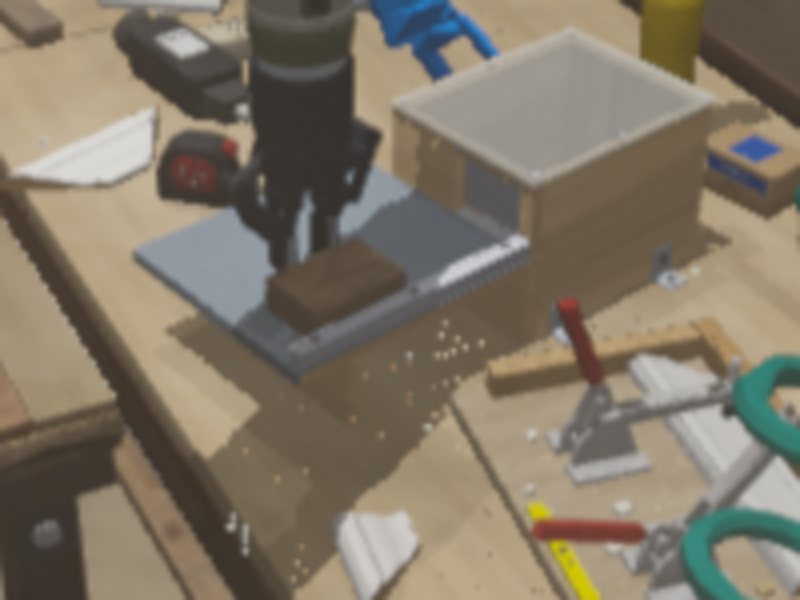

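The scene crop shows the block almost against the fence, at about (335,290) in the crop, with both fingers on its left side. I'll press gently until contact force appears.

Emit:
{"method": "drive_tool", "body": {"deltas": [[[170, -0.001, 0, 0, 0, 0, 0], [170, -0.002, 0, 0, 0, 0, 0], [170, -0.002, 0, 0, 0, 0, 0], [170, -0.002, 0, 0, 0, 0, 0]]]}}

```text
clock: 4.8
tcp_pos: [0.4531, 0.3257, 0.0984]
orientation: [-0.0, 0.619, 0.786, 0.0]
wrist_force: [-0.3, 2.9, -0.8]
finger_gap: 0.0284
grip_force: 1.8
```

Emit:
{"method": "drive_tool", "body": {"deltas": [[[170, -0.001, 0, 0, 0, 0, 0], [170, -0.001, 0, 0, 0, 0, 0], [170, -0.001, 0, 0, 0, 0, 0]]]}}

```text
clock: 5.18
tcp_pos: [0.4531, 0.3256, 0.0986]
orientation: [-0.001, 0.619, 0.786, 0.001]
wrist_force: [-2.3, 6.7, 0.3]
finger_gap: 0.0283
grip_force: 3.5
```

The block is seated against the fence at about 7 N. Next I back off, rise, and swing around behind it.

Emit:
{"method": "drive_tool", "body": {"deltas": [[[170, 0.006, 0, 0, 0, 0, 0], [170, 0.015, 0, 0, 0, 0, 0], [170, 0.015, 0, -0.025, 0, 0, 0], [170, 0.015, 0, -0.05, 0, 0, 0], [170, 0.015, 0, -0.07, 0, 0, 0], [170, 0.015, 0, -0.07, 0, 0, 0]]]}}

```text
clock: 5.92
tcp_pos: [0.4508, 0.3395, 0.1698]
orientation: [0.001, 0.619, 0.786, 0.001]
wrist_force: [-0.1, -0.7, 0.1]
finger_gap: 0.0282
grip_force: 0.0
```

Emit:
{"method": "drive_tool", "body": {"deltas": [[[190, -0.005, -0.01, 0, 0, 0, -10], [190, -0.01, -0.02, 0, 0, 0, -20], [190, -0.016, -0.03, 0, 0, 0, -30], [190, -0.022, -0.04, 0, 0, 0, -40], [190, -0.028, -0.05, 0, 0, 0, -50], [190, -0.034, -0.06, 0, 0, 0, -60], [190, -0.04, -0.07, 0, 0, 0, -70], [190, -0.047, -0.076, 0, 0, 0, -80], [190, -0.054, -0.078, 0, 0, 0, -90], [190, -0.054, -0.078, 0, 0, 0, -90], [190, -0.054, -0.078, 0, 0, 0, -90]]]}}

```text
clock: 7.3
tcp_pos: [0.3864, 0.2681, 0.1677]
orientation: [-0.0, -0.116, 0.993, -0.0]
wrist_force: [0.2, 0.4, 0.4]
finger_gap: 0.0218
grip_force: 0.0
```

```bash
python3 -c "
from m import *
look('t3'); scene('s3')"
```

```text
tcp box mm [-230.1   -5.7] z 0.1677 xang -166.64 F [0.2 0.4 0.4] gap 0.0218
tcp box mm [-230.    -5.7] z 0.1679 F [-0.9 -0.4 -0.3]
top pts 102
top rect [-164.   -10.2] [48.7 65. ] 89.38
[[-197.0, -34.0], [-132.0, -35.0], [-131.0, 14.0], [-196.0, 15.0]]
```

View pics/s3.png

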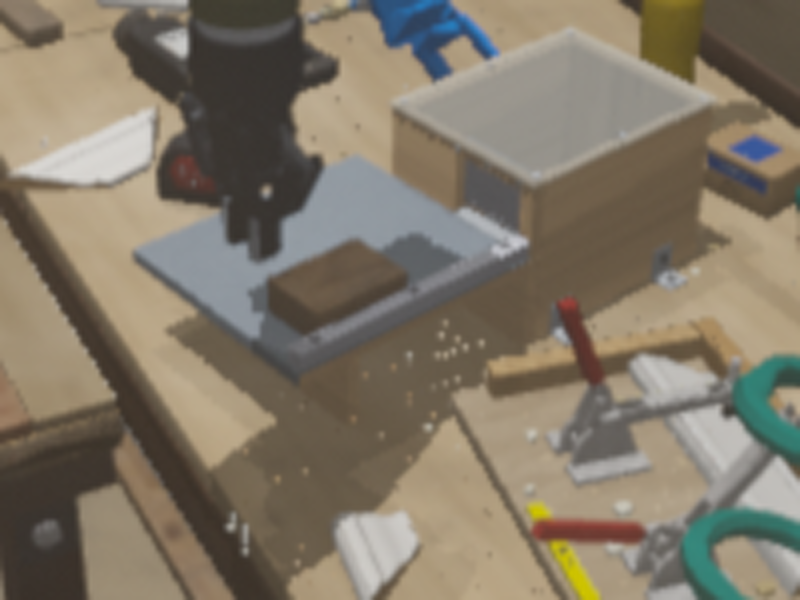

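The block is flush: its right edge lies at y ≈ -35, its rear face at x ≈ -196, and its yaw is about 0.5°. I descend behind it and push along the fence.

Emit:
{"method": "drive_tool", "body": {"deltas": [[[190, 0, 0, 0.025, 0, 0, 0], [190, 0, 0, 0.05, 0, 0, 0], [190, 0, 0, 0.07, 0, 0, 0], [190, 0, 0, 0.07, 0, 0, 0], [190, -0.008, 0, 0.07, 0, 0, 0], [190, -0.015, 0, 0.07, 0, 0, 0], [190, -0.02, 0, 0.07, 0, 0, 0], [190, -0.025, 0, 0.07, 0, 0, 0], [190, -0.03, 0, 0.07, 0, 0, 0], [190, -0.036, 0, 0.07, 0, 0, 0], [190, -0.043, 0, 0.07, 0, 0, 0], [190, -0.05, 0, 0.07, 0, 0, 0]]]}}

```text
clock: 8.9
tcp_pos: [0.4357, 0.2799, 0.0983]
orientation: [0.0, -0.118, 0.993, 0.0]
wrist_force: [-0.2, 0.1, 0.6]
finger_gap: 0.0216
grip_force: 0.3
```

```bash
python3 -c "
from m import *
scene('s4')"
```

```text
tcp box mm [-179.4   -5.8] z 0.0983 F [-0.2  0.1  0.6]
top pts 31
top rect [-131.1  -12.5] [83.4 20.1] 30.13
[[-172.0, -25.0], [-162.0, -42.0], [-90.0, -0.0], [-100.0, 17.0]]
```

Emit:
{"method": "drive_tool", "body": {"deltas": [[[190, -0.007, 0, 0, 0, 0, 0], [190, -0.014, 0, 0, 0, 0, 0], [190, -0.021, 0, 0, 0, 0, 0], [190, -0.028, 0, 0, 0, 0, 0], [190, -0.035, 0, 0, 0, 0, 0], [190, -0.042, 0, 0, 0, 0, 0], [190, -0.049, 0, 0, 0, 0, 0], [190, -0.056, 0, 0, 0, 0, 0], [190, -0.062, 0, 0, 0, 0, 0], [190, -0.068, 0, 0, 0, 0, 0], [190, -0.072, 0, 0, 0, 0, 0], [190, -0.074, 0, 0, 0, 0, 0]]]}}

```text
clock: 10.45
tcp_pos: [0.5073, 0.2971, 0.0983]
orientation: [-0.0, -0.118, 0.993, 0.0]
wrist_force: [-0.5, 0.0, 0.6]
finger_gap: 0.0216
grip_force: 0.3
```

```bash
python3 -c "
from m import *
scene('s5')"
```

```text
tcp box mm [-105.8   -5.8] z 0.0983 F [-0.5  0.   0.6]
top pts 15
```

View pics/s5.png

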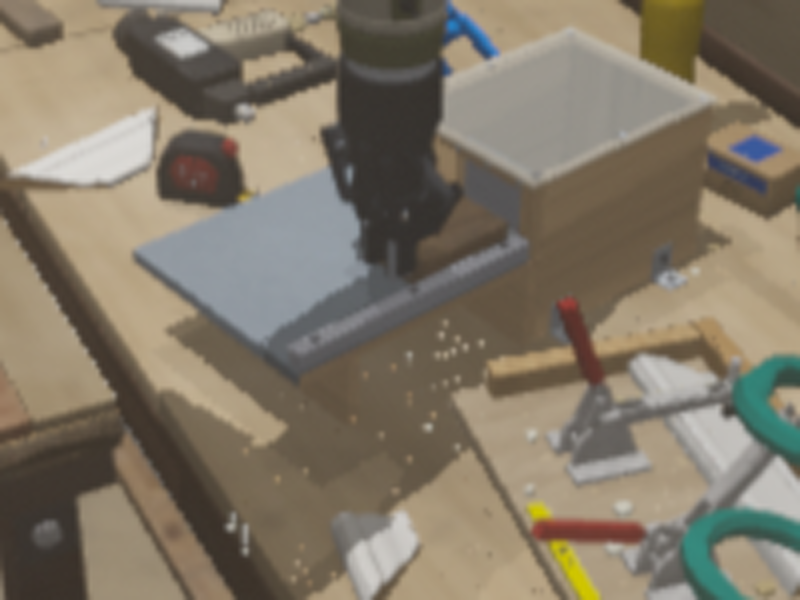

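The block is now at the opening and still flush along the fence, at about (460,235) in the crop. I push it through.

Emit:
{"method": "drive_tool", "body": {"deltas": [[[190, -0.006, 0, 0, 0, 0, 0], [190, -0.012, 0, 0, 0, 0, 0], [190, -0.018, 0, 0, 0, 0, 0], [190, -0.024, 0, 0, 0, 0, 0], [190, -0.03, 0, 0, 0, 0, 0], [190, -0.036, 0, 0, 0, 0, 0], [190, -0.042, 0, 0, 0, 0, 0], [190, -0.048, 0, 0, 0, 0, 0], [190, -0.054, 0, 0, 0, 0, 0], [190, -0.06, 0, 0, 0, 0, 0], [190, -0.066, 0, 0, 0, 0, 0], [190, -0.07, 0, 0, 0, 0, 0]]]}}

```text
clock: 12.0
tcp_pos: [0.5757, 0.3135, 0.0982]
orientation: [0.0, -0.118, 0.993, 0.0]
wrist_force: [-0.2, -0.3, 0.7]
finger_gap: 0.0213
grip_force: 0.4
```

Emit:
{"method": "drive_tool", "body": {"deltas": [[[190, -0.003, 0, 0, 0, 0, 0], [190, -0.006, 0, 0, 0, 0, 0], [190, -0.009, 0, 0, 0, 0, 0], [190, -0.012, 0, 0, 0, 0, 0], [190, -0.012, 0, 0, 0, 0, 0]]]}}

```text
clock: 12.62
tcp_pos: [0.5871, 0.3163, 0.0983]
orientation: [0.0, -0.118, 0.993, 0.0]
wrist_force: [0.9, -0.5, 0.2]
finger_gap: 0.0218
grip_force: 0.0
```

```bash
python3 -c "
from m import *
scene('s6')"
```

```text
tcp box mm [-23.7  -5.9] z 0.0983 F [ 0.9 -0.5  0.2]
top pts 0
```

View pics/s6.png

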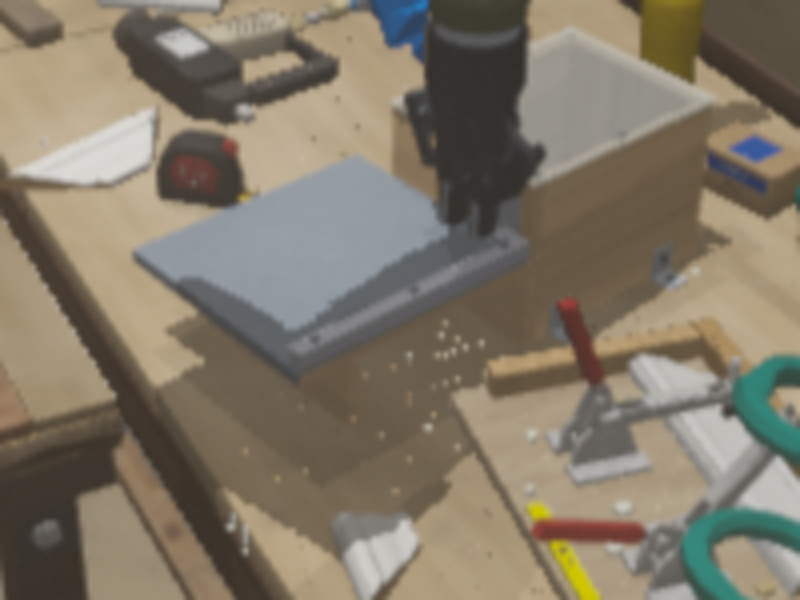

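No block is left on the table in front of the fingers, and the flap looks shut at (510,215). I draw back and check.

Emit:
{"method": "drive_tool", "body": {"deltas": [[[190, 0.015, 0, 0, 0, 0, 0], [190, 0.04, 0, 0, 0, 0, 0], [190, 0.07, 0, -0.02, 0, 0, 0], [190, 0.11, 0, -0.05, 0, 0, 0], [190, 0.15, 0, -0.08, 0, 0, 0], [190, 0.17, 0, -0.1, 0, 0, 0], [190, 0.17, 0, -0.1, 0, 0, 0], [190, 0.17, 0, -0.1, 0, 0, 0]]]}}

```text
clock: 13.68
tcp_pos: [0.4221, 0.2766, 0.198]
orientation: [0.0, -0.118, 0.993, 0.0]
wrist_force: [-0.3, 0.0, 0.8]
finger_gap: 0.0218
grip_force: 0.0
```

```bash
python3 -c "
from m import *
scene('s7'); look('t7')
a=cv2.imread('pics/s7.png'); b=cv2.imread('pics/t7.png'); a=a[:,300:]; 
b=b[:300]; h=np.zeros((600,800,3),np.uint8); h[:,:500]=a[:,:500]; b=b[:,:300]; h[:300,500:500+b.shape[1]]=b; cv2.imwrite('pics/end.png',h)"
```

```text
tcp box mm [-193.4   -5.8] z 0.198 F [-0.3  0.   0.8]
top pts 0
tcp box mm [-193.5   -5.9] z 0.1975 xang -166.48 F [ 0.1 -0.3 -0.1] gap 0.022
```

View pics/end.png

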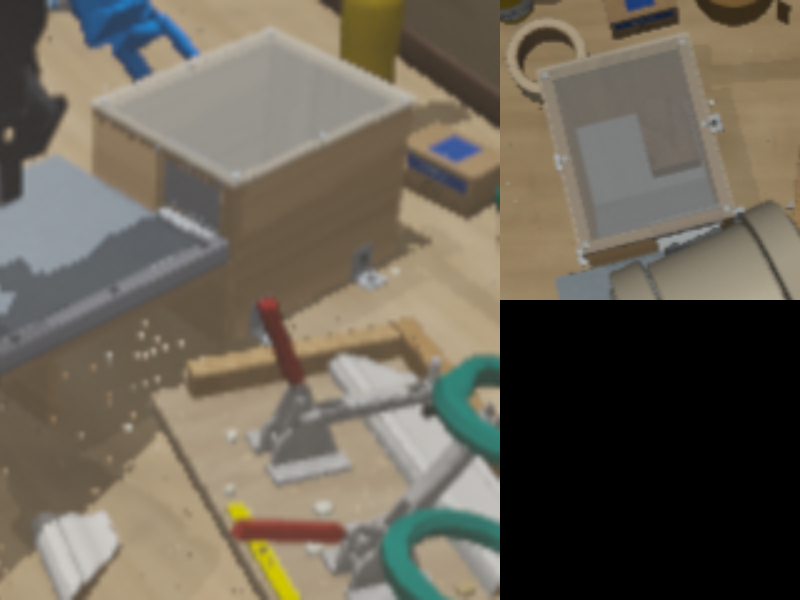

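The top crop shows the block on the slide inside the box, at about (675,145). The scene crop shows the flap hanging shut at (190,190). The white offcut hasn't moved.

```bash
python3 -c "
from workcell import *
print(hand_in())"
```

```text
the job is handed in; nothing more can be done
None
```

The job is handed in at about 14 s of robot time: the block was pushed flush along the fence and through the flap and now lies inside the box, the flap looked shut in the last picture, and I saw no bystander moved, though I did not measure them afterwards.

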